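# Clamp a freshly glued trivet

## Robot

A 7-joint arm with a two-finger parallel gripper is mounted at the origin on a cart in front of the work surface, level with it; the furniture and walls round the work are solid. World frame = base frame: x ahead of the robot, y to its left, z up, the work surface at z = 0. Lengths are in m, angles in rad, forces in N, time in s.
With the tool pointing down it reaches from about 0.4 to 0.85 m from the base axis. Payload 4.5 kg.
Tool frame: the origin (TCP) lies at the very end of the fingers, on their centre line; the grasp point (between the pads) lies 19 mm behind it; z points along the fingers, y is the line along which they close (so a half turn about z gives the same grasp; the last joint's range is limited). The gripper opens to 88 mm and grips with 3 to 60 N. Pads are 18 mm wide; open, the fingers measure 123 mm over their backs; the gripper's body (75 mm by 187 mm) begins 45 mm behind the grasp point.
Start: joints at [-1.072, 0.689, -0.195, 1.565, 0.157, 0.902, -0.215], TCP at [0.28, 0.559, 0.239] pointing down, gripper open.
Joint ranges: [-3.01, 3.01], [-0.46, 2.08], [-1.47, 1.51], [0.13, 2.56], [-1, 4.14], [0.04, 2.09], [-2.66, 2.66]. Speed limits (rad/s): [2.57, 2.57, 3.14, 3.14, 3.14, 3.14, 3.14].

## Interface

Orientations are given as a rotation vector (axis times angle).
In Python, from plant import state, capture, finish_job, search_frame, mark_of gives the robot as it stands.
- The arm moves only by the tool drive_tool, never from a script. Its argument "steps" is a list of rows, each a list of 3 entries, a list of its own where there are three numbers: the shift along the world's x, y, z in m, then the turn about the world's z in rad, then the finger opening in m, from 0 to 0.0881. In form: [[[dx, dy, dz], twist, jaw], ...]. A call has exactly 5 rows; each row shifts and turns the commanded pose from where the row before left it; what a row does not reach is not made up. A row lasts 1/12 s, in which the tool goes at most 41.7 mm and 7.16 degrees, less where a joint would pass 70% of its speed; a pose out of reach is approached as far as the arm can. A call with a gripper value outside its range is refused whole. The fingers move at their own pace and stop on an object; the grip force is fixed at half the most. Time passes only in rows, so rows that do not move let the fingers close, or fill a call up. It gives the time, the measured TCP pose, the force, the opening and the grip force at its end, in the units of the state.
- state(): the state, without advancing time (a new reading comes with each control period).
- capture(name): name is "side" or "top"; returns a dict with "pixels" (400x640x3 uint8, blue, green, red), "fovy" (degrees; the focal length in pixels is half the picture's height over the tangent of half this angle, whatever the lens; pixels are square), "cx", "cy" (the principal point, pixels), "origin" and "attitude" of the camera in the world. Camera axes: x right, y down, z forward; pixel columns grow to the right and rows downward; lengths in m; the calibration is good to about 2 mm. A picture is of the moment at which its call begins. There is no depth.
- finish_job(): hands the job in; it is judged then, once.
Trained networks look in the newest picture that a camera, given by its name, has taken for a name from the list of things; names that differ only in an ending like _2 or _b are one class to them, and where a whole thing is asked for, a point or a joint stands for the part that bears it (a point fixed in the world has none). Each returns a list of dicts, best first, with "conf" (0 to 1); they miss things now and then, are a little off and sometimes report something else, mostly with a low value. They report only what shows in the picture. A call takes as long as a camera call. They do not tell look-alikes from the thing itself.
- search_frame(camera, name): "bbox" ([left, top, right, bottom] in pixels, round what is visible of it).
- mark_of(camera, name): "pixel" ([column, row] in pixels: a listed point, or the origin of a listed thing).
The state is a dict: "time": time; "qpos": joint angles; "joint_vel": joint speeds; "effort": joint torques, N m; "ee_pos": TCP position; "tool_rot": TCP orientation; "force": force on the tool from outside, world axes, zero at the start; "wrist_torque": the same for the moment, N m; "opening": finger opening in m; "grasp_force": force on a finger pad.
Only numpy, scipy, OpenCV 4.12 (cv2) and the standard library are available. Lean on these libraries where they do the work, as an engineer would, in place of code of your own. Each camera call takes 0.05 s, during which the arm holds its last target. There are 200 camera calls.

## Task

The cork underlay of the wooden trivet has just been glued and needs clamping. Take the clamp's free jaw by the black tab next to the bar and slide it down until its foot just stands on the trivet and the jaw binds on the bar, pushing no harder than that needs; then screw the wooden handle clockwise until the foot presses the trivet firmly, with about 45 newtons, without crushing it. Leave the trivet lying where it is and do not disturb the lemon, the jar and the mug.

Things in the scene. Friction and masses are not known exactly. Their poses are not given: they have to be found in the camera images.
- clamp: Clamp stand, fixed: beech board 220x120x22 mm with an upright flat steel bar (20x10 mm, top 191 mm above the worktop). Origin on the worktop straight under the screw axis; its x points from the screw axis to the bar's middle (110 mm away), z up. The board reaches from x -65 to +155 mm, y +-60 mm.
- anvil (a point): The point on the board's top face (22 mm above the worktop) under the screw axis: where the foot presses.
- jaw: Free jaw, loose on the bar: red head 46x18x78 mm whose pins ride on the bar, and an arm carrying the screw at x -110 mm. Origin in the head's middle on the bar's axis; axes as the clamp. Pushed down close to the bar it slides; pushed at the handle it cants and jams. Left alone it hangs canted by 0.02 rad and stays put. Starts with the foot 15 to 50 mm above the trivet.
- tab_top (a point): Centre of the top of the jaw's upright black grip tab, 20 mm (clamp x) by 14 mm (clamp y), standing 65 mm above the arm, 34 mm from the bar's middle towards the screw. Held here, the jaw slides down with a push of up to 15 N; foot contact adds to that. When the foot is down, the bar's top is 28 mm higher than this point.
- handle: Round fluted handle of the screw, wood, upright, 32 mm diameter, 67 mm long; origin at the centre of its top, 76 mm from the tab and 43 to 47 mm higher than the tab's top. Clockwise from above screws the foot down, 20 mm a turn; 4.2 to 4.7 rad are left. Turning takes 0.22 N m idle, and 0.0032 N m more per newton at the foot. Stays where left. Once the tab is let go, the foot keeps 3 to 10 N. Once the jaw is bound, a radian adds 30 to 40 N.
- foot: Round steel foot under the spindle, 30 mm diameter; origin at the centre of its underside, 174 mm under the handle's top when unloaded. It is sprung: that distance shrinks by 1 mm per 15 N (with the trivet's give, the handle sinks 1 mm per 13 N). When the screw is turned with the foot down, the jaw's arm first rises a few mm and tilts, the jaw binds, then the force rises.
- trivet: Loose round trivet of dark wood with a cork sheet under it, 100 mm diameter, 16 mm thick, lying on the board under the foot; origin at the centre of its underside. It may lie up to 8 mm off the screw axis, which is good enough.
- lemon: Yellow lemon, 58x87x57 mm, beside the stand; origin under its middle. Bystander.
- glue_jar: Glass jar with a yellow lid, 60 mm diameter, 80 mm high; origin at the centre of its underside. Bystander.
- blue_mug: Light blue mug, 82x117x91 mm with the handle; origin at its underside. Bystander.
Things that resemble listed ones, but are neither listed nor needed, are in the scene too. There is more than one size of the trivet; the one meant has the size given above.

How it is judged:
By the outcome, as a careful person would: the job done as asked, in the order asked, and still so for the second after the job is handed in, with the robot touching nothing.
It also fails if it takes over 69 s, if anything falls off the work surface, if the arm or the gripper's body presses on something with over 40 N, if the wrist force passes 120 N, or if a joint passes its speed limit or range.

## Working session

There is one attempt and no reset: what is moved stays moved. The work goes in short steps, Python scripts to look and compute and a tool call to move; the robot and the scene stay as the last step left them, time stands still between calls to the robot, and variables do not carry over. Pictures are saved under pics/ and viewed, at most 10 in all, crops included, and the job is handed in when it is done.

Besides the shell and the picture viewer there is one more tool, called after "Emit:" as name([rows], argument=value, ...), one row to a line, values as JSON. drive_tool: Moves the arm, as the interface text tells. Its arguments: {"type":"object","properties":{"steps":{"type":"array","items":{"type":"array"}}},"required":["steps"]}

```bash
mkdir -p pics; cat > h.py <<'E'
import numpy as np, cv2
from plant import *
from scipy.spatial.transform import Rotation as R
def cam(c):
    f=200/np.tan(np.radians(c['fovy'])/2)
    A=np.array(c['attitude'])
    if A.shape!=(3,3): A=R.from_rotvec(A).as_matrix() if A.size==3 else R.from_quat(A).as_matrix()
    return f,A,np.array(c['origin'])
def ray(c,p):
    f,A,o=cam(c); return o, A@np.array([(p[0]-c['cx'])/f,(p[1]-c['cy'])/f,1])
def onz(c,p,z):
    o,d=ray(c,p); return o+d*(z-o[2])/d[2]
def proj(c,X):
    f,A,o=cam(c); v=A.T@(np.array(X)-o); return np.array([c['cx']+f*v[0]/v[2],c['cy']+f*v[1]/v[2]])
def tri(c1,p1,c2,p2):
    M=np.zeros((3,3));b=np.zeros(3);L=[ray(c1,p1),ray(c2,p2)]
    for o,d in L:
        d=d/np.linalg.norm(d);P=np.eye(3)-np.outer(d,d);M+=P;b+=P@o
    X=np.linalg.solve(M,b)
    return X,[float(np.linalg.norm(np.cross(X-o,d/np.linalg.norm(d)))) for o,d in L]
E
python3 - <<'E'
from h import *
s=state();print({k:np.round(v,3) for k,v in s.items()})
C={}
for n in('side','top'):
    c=C[n]=capture(n);cv2.imwrite(f'pics/{n}0.png',c['pixels']);print(n,c['fovy'],c['cx'],c['cy'],np.round(c['origin'],3),np.round(c['attitude'],3).tolist())
    for t in('clamp','anvil','jaw','tab_top','handle','foot','trivet','lemon','glue_jar','blue_mug'):
        print(n,t,[(np.round(m['pixel'],1).tolist(),round(m['conf'],2)) for m in mark_of(n,t)][:3])
E
```

```text
{'time': np.float64(0.0), 'qpos': array([-1.072,  0.69 , -0.195,  1.566,  0.157,  0.903, -0.215]), 'joint_vel': array([-0.001, -0.001, -0.   , -0.001,  0.   ,  0.001, -0.001]), 'effort': array([-0.0000e+00, -5.2756e+01, -1.2670e+00, -1.5342e+01, -5.3000e-02,
        7.0000e-03,  0.0000e+00]), 'ee_pos': array([0.28 , 0.558, 0.238]), 'tool_rot': array([-7.230e-01, -3.057e+00,  3.000e-03]), 'force': array([ 0.846, -0.705, -0.09 ]), 'wrist_torque': array([ 0.014, -0.01 ,  0.   ]), 'grasp_force': np.float64(0.0), 'opening': np.float64(0.088)}
side 47.14373637490544 316.9628654839457 201.48603774770822 [ 0.242 -1.253  0.818] [-2.023, 0.203, -0.096]
side clamp [([327.0, 258.4], 0.98)]
side anvil [([325.8, 258.8], 0.95)]
side jaw [([318.6, 212.5], 0.58)]
side tab_top [([322.0, 199.0], 0.65), ([320.2, 252.5], 0.16)]
side handle [([327.7, 196.2], 0.57)]
side foot [([324.1, 245.0], 0.53)]
side trivet [([324.4, 253.7], 0.9), ([312.3, 325.7], 0.72)]
side lemon [([339.0, 287.6], 0.56), ([323.2, 252.8], 0.23)]
side glue_jar [([316.9, 226.4], 0.42)]
side blue_mug [([307.7, 196.1], 0.73)]
top 43.95552143711535 314.66207069651585 198.45455408972862 [-0.311 -0.261  1.451] [-2.151, 1.499, -0.46]
top clamp []
top anvil [([334.8, 235.0], 0.58), ([316.1, 201.5], 0.53)]
top jaw [([303.7, 211.0], 0.56)]
top tab_top [([315.4, 199.5], 0.89)]
top handle [([341.4, 198.5], 0.57)]
top foot [([338.8, 232.5], 0.37)]
top trivet [([415.4, 289.9], 0.85), ([315.2, 202.4], 0.74), ([335.3, 234.6], 0.57)]
top lemon [([337.7, 234.2], 0.51)]
top glue_jar [([278.8, 220.2], 0.94), ([340.5, 200.7], 0.56)]
top blue_mug [([218.3, 193.4], 0.73)]
```

View pics/side0.png

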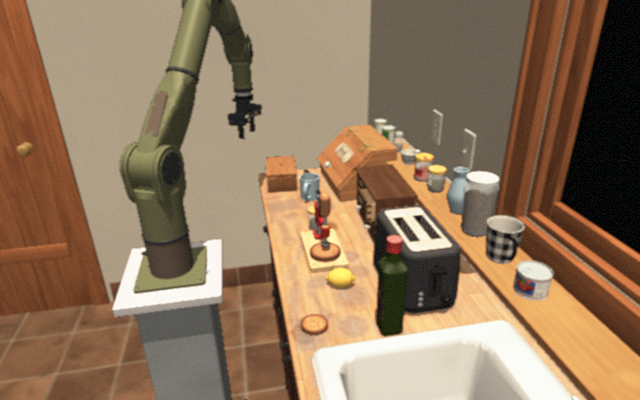

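View pics/top0.png

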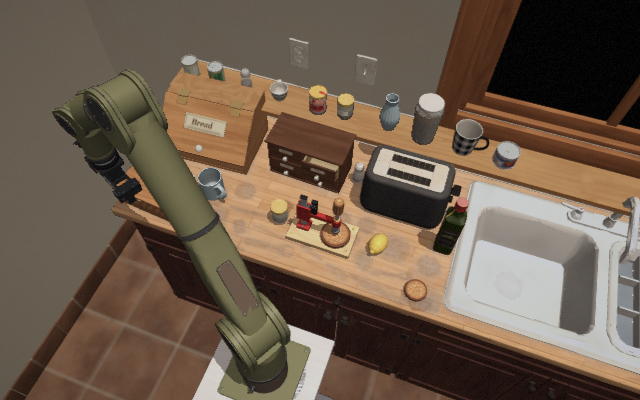

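The side view has the clamp stand at about (325,250), with the handle at (323,205). In the top view the board is at about (322,232), red head at (303,213), handle at (339,205) and trivet at (335,235). I'll enlarge both around the clamp.

```bash
python3 - <<'E'
from h import *
S=capture('side');T=capture('top')
a=cv2.resize(S['pixels'][170:300,270:380],None,fx=4.5,fy=4.5,interpolation=cv2.INTER_CUBIC)
b=cv2.resize(T['pixels'][185:265,260:400],None,fx=5.7,fy=5.7,interpolation=cv2.INTER_CUBIC)
cv2.imwrite('pics/s1.png',a);cv2.imwrite('pics/t1.png',b)
print('anvil S',onz(S,(325.8,258.8),.022),'T',onz(T,(334.8,235),.022))
print('clamp S',onz(S,(327,258.4),0))
print(tri(S,(327.7,196.2),T,(341.4,198.5)),'handle')
print(tri(S,(322,199),T,(315.4,199.5)),'tab')
print(tri(S,(318.6,212.5),T,(303.7,211)),'jaw')
print('lemon',onz(S,(339,287.6),0))
print('jar S,T',onz(S,(316.9,226.4),0),onz(T,(278.8,220.2),0))
print('mug S,T',onz(S,(307.7,196.1),0),onz(T,(218.3,193.4),0))
E
```

```text
anvil S [ 0.47536575 -0.07742148  0.022     ] T [ 0.47653736 -0.04812721  0.022     ]
clamp S [ 0.48604373 -0.04350411  0.        ]
(array([ 0.48801908, -0.05680022,  0.22738975]), [2.821863711551185e-05, 2.8218637115438535e-05]) handle
(array([0.48694771, 0.02502894, 0.17965401]), [0.000749447552084883, 0.0007494475520846965]) tab
(array([0.47896145, 0.0610478 , 0.11154805]), [0.0025198382153744543, 0.0025198382153744222]) jaw
lemon [ 0.48878156 -0.20011899  0.        ]
jar S,T [0.49306618 0.16762579 0.        ] [0.47714743 0.1537925  0.        ]
mug S,T [0.503049   0.42362611 0.        ] [ 5.05477814e-01  3.97471108e-01 -2.22044605e-16]
```

View pics/s1.png

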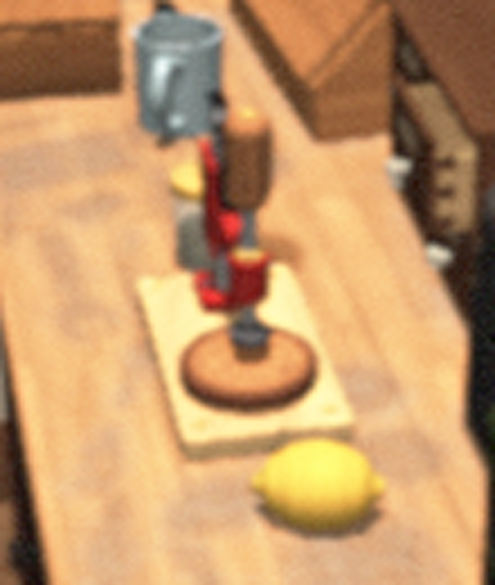

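View pics/t1.png

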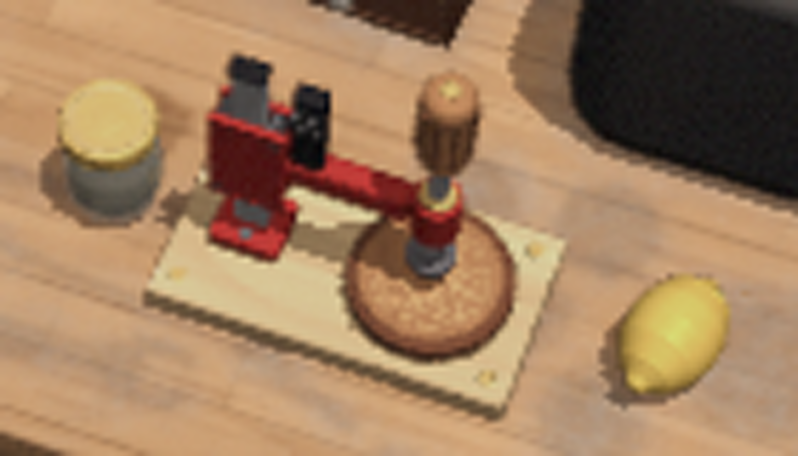

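The crops show the bar's black cap and the black tab beside it: in the top crop the cap is at (250,68), the tab at (313,92), the handle top at (450,90) and the trivet under the foot. The clamp's x points along roughly +y, and the jar stands just beyond the bar. I'll fit the clamp's pose and the jaw height to these pixels.

```bash
python3 - <<'E'
from h import *
from scipy.optimize import least_squares
S=capture('side');T=capture('top')
t=lambda u,v:(u/5.7+260-.4,v/5.7+185-.4); s=lambda u,v:(u/4.5+270-.4,v/4.5+170-.4)
# clamp-frame point, moves with jaw?
O=[(T,(.155,.06,.022),0,t(150,291)),(T,(-.065,.06,.022),0,t(502,405)),(T,(-.065,-.06,.022),0,t(565,240)),
(S,(.155,.06,.022),0,s(140,285)),(S,(-.065,.06,.022),0,s(187,440)),(S,(-.065,-.06,.022),0,s(350,415)),
(T,(0,0,.212),1,t(450,90)),(T,(.076,0,.167),1,t(313,92)),(S,(0,0,.212),1,s(248,116)),(T,(.11,0,.191),0,t(250,66))]
def P(p,X,m):
    c,si=np.cos(p[2]),np.sin(p[2]);return np.array([p[0]+c*X[0]-si*X[1],p[1]+si*X[0]+c*X[1],X[2]+m*p[3]])
for sg in(1,-1):
    f=lambda p:np.ravel([proj(c,P(p,(X[0],sg*X[1],X[2]),m))-q for c,X,m,q in O])
    r=least_squares(f,[.47,-.05,1.5,.02],loss='soft_l1');p=r.x
    print(sg,np.round(p,4),r.cost);
    print(np.round(f(p).reshape(-1,2),1).tolist())
    for n,X,m in(('handle',(0,0,.212),1),('tab',(.076,0,.167),1),('bar',(.11,0,.191),0)):print(n,np.round(P(p,X,m),3))
print('trivetT',onz(T,t(432,275),.038),'S',onz(S,s(250,364),.038),'lemon',onz(T,t(675,340),.02))
print('lid',onz(T,t(108,118),.08))
E
```

```text
1 [ 0.4794 -0.0495  1.564   0.0154] 4.6840700835337294
[[-0.7, -0.9], [0.7, 0.1], [1.0, -0.9], [-1.3, -1.1], [-1.2, 0.3], [1.2, 1.1], [-0.4, -0.3], [-0.4, 0.2], [-0.4, 0.1], [0.3, -0.1]]
handle [ 0.479 -0.05   0.227]
tab [0.48  0.026 0.182]
bar [0.48  0.06  0.191]
-1 [ 0.4821 -0.0494  2.2919  0.0157] 171.88889233921466
[[-0.4, -2.0], [-1.1, -42.2], [2.3, 15.7], [-0.1, -1.4], [42.6, -15.4], [-16.0, 7.8], [-0.1, -1.1], [-0.0, 14.4], [0.5, -0.1], [0.4, 20.9]]
handle [ 0.482 -0.049  0.228]
tab [0.432 0.008 0.183]
bar [0.409 0.033 0.191]
trivetT [ 0.47607033 -0.04969715  0.038     ] S [ 0.47820351 -0.0547442   0.038     ] lemon [ 0.49386503 -0.1918863   0.02      ]
lid [0.48657864 0.15371723 0.08      ]
```

Emit:
drive_tool([
  [[0.012, -0.034, 0.012], -0.0738, 0.06],
  [[0.012, -0.034, 0.012], -0.0738, 0.06],
  [[0.012, -0.034, 0.012], -0.0738, 0.06],
  [[0.012, -0.034, 0.012], -0.0738, 0.06],
  [[0.012, -0.034, 0.012], -0.0738, 0.06],
])

```text
time: 1.72
ee_pos: [0.3404, 0.3871, 0.2993]
tool_rot: [1.277, 2.87, 0.0]
force: [1.4, -0.0, 0.1]
opening: 0.0604
grasp_force: 0.0
```

Emit:
drive_tool([
  [[0.014, -0.036, 0], -0.0738, 0.06],
  [[0.014, -0.036, 0], -0.0738, 0.06],
  [[0.014, -0.036, 0], -0.0738, 0.06],
  [[0.014, -0.036, 0], -0.0738, 0.06],
  [[0.014, -0.036, 0], -0.0738, 0.06],
])

```text
time: 2.13
ee_pos: [0.4105, 0.2071, 0.2991]
tool_rot: [1.782, 2.587, 0.001]
force: [0.4, -0.1, 0.7]
opening: 0.0599
grasp_force: 0.0
```

Emit:
drive_tool([
  [[0.014, -0.036, 0], -0.0738, 0.06],
  [[0.014, -0.036, 0], -0.0738, 0.06],
  [[0.014, -0.036, 0], -0.0738, 0.06],
  [[0.014, -0.036, 0], -0.0738, 0.06],
  [[0.014, -0.036, 0], -0.0738, 0.06],
])

```text
time: 2.55
ee_pos: [0.4806, 0.027, 0.2991]
tool_rot: [2.226, 2.216, 0.001]
force: [0.3, 0.6, 0.1]
opening: 0.0601
grasp_force: 0.0
```

Emit:
drive_tool([
  [[0, -0.001, -0.025], 0, 0.06],
  [[0, -0.001, -0.025], 0, 0.06],
  [[0, -0.001, -0.025], 0, 0.06],
  [[0, -0.001, -0.02], 0, 0.06],
  [[0, 0, 0], 0, 0.06],
])

```text
time: 2.97
ee_pos: [0.4779, 0.0244, 0.2009]
tool_rot: [-2.22, -2.217, 0.008]
force: [0.1, -0.3, -0.2]
opening: 0.0599
grasp_force: 0.0
```

```bash
python3 - <<'E'
from h import *
S=capture('side');T=capture('top');print('drawer front',onz(T,(310,186),0))
p=state()['ee_pos'];print(p,'tcp S',proj(S,p),'T',proj(T,p),'tab exp S',proj(S,(.48,.026,.182)))
a=cv2.resize(S['pixels'][150:270,270:380],None,fx=4,fy=4,interpolation=cv2.INTER_CUBIC)
b=cv2.resize(T['pixels'][150:250,260:360],None,fx=4,fy=4,interpolation=cv2.INTER_CUBIC)
im=np.zeros((480,840,3),np.uint8);im[:480,:440]=a;im[:400,440:]=b
cv2.imwrite('pics/2.png',im[:, :800] if 0 else cv2.resize(im,(800,457)))
for n in('side','top'):
  for t in('tab_top','handle'):print(n,t,[(np.round(m['pixel'],1).tolist(),round(m['conf'],2)) for m in mark_of(n,t)][:2])
E
```

```text
drawer front [0.64852712 0.10377721 0.        ]
[0.48006142 0.02475066 0.20382641] tcp S [319.92575307 192.18882098] T [314.70014865 197.12110732] tab exp S [319.95644728 198.27464274]
side tab_top [([317.4, 199.6], 0.85)]
side handle [([327.7, 196.6], 0.73)]
top tab_top [([316.4, 204.0], 0.56)]
top handle [([339.6, 201.1], 0.45)]
```

View pics/2.png

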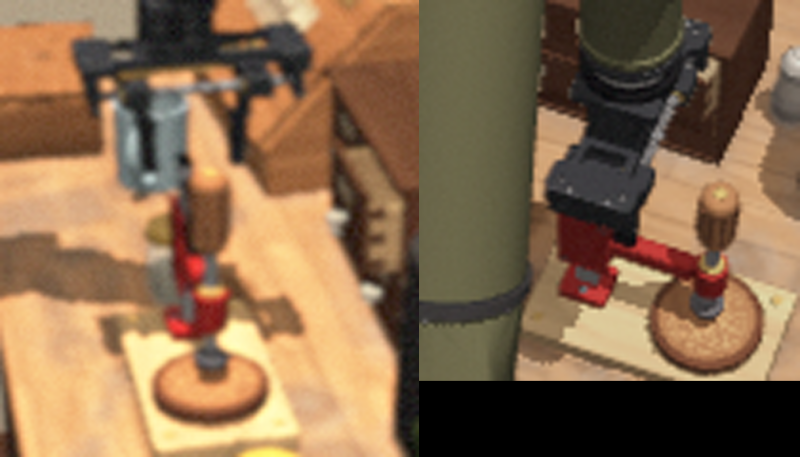

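The side half shows the open fingers at (145,150) and (238,150) with the black tab between them, at about (183,165), perhaps a little off centre. The top half shows the gripper over the tab, clear of the handle. I'll lower it and close in stages while watching the sideways force.

Emit:
drive_tool([
  [[0, -0.001, -0.015], 0, 0.06],
  [[0, -0.001, -0.015], 0, 0.06],
  [[0, 0, -0.012], 0, 0.06],
  [[0, 0, -0.004], 0, 0.06],
  [[0, 0, 0], 0, 0.04],
])

```text
time: 3.68
ee_pos: [0.4801, 0.0228, 0.1577]
tool_rot: [-2.222, -2.22, 0.0]
force: [-1.1, -0.2, -0.2]
opening: 0.0552
grasp_force: 0.0
```

Emit:
drive_tool([
  [[0, 0, 0], 0, 0.03],
  [[0, 0, 0], 0, 0.027],
  [[0, 0, 0], 0, 0.024],
  [[0, 0, 0], 0, 0.022],
  [[0, 0, 0], 0, 0.02],
])

```text
time: 4.1
ee_pos: [0.4804, 0.0227, 0.1581]
tool_rot: [2.222, 2.22, 0.001]
force: [-0.9, -0.9, 0.5]
opening: 0.0218
grasp_force: 0.0
```

Emit:
drive_tool([
  [[0, 0, 0], 0, 0.019],
  [[0, 0, 0], 0, 0.018],
  [[0, 0, 0], 0, 0.017],
  [[0, 0, 0], 0, 0.0165],
  [[0, 0, 0], 0, 0.016],
])

```text
time: 4.52
ee_pos: [0.48, 0.0227, 0.1577]
tool_rot: [-2.222, -2.22, 0.0]
force: [0.0, 0.0, 0.8]
opening: 0.0163
grasp_force: 0.2
```

Well centred, so close fully.

Emit:
drive_tool([
  [[0, 0, 0], 0, 0.012],
  [[0, 0, 0], 0, 0.008],
  [[0, 0, 0], 0, 0.005],
  [[0, 0, 0], 0, 0.005],
  [[0, 0, 0], 0, 0.005],
])

```text
time: 4.93
ee_pos: [0.4794, 0.0227, 0.1575]
tool_rot: [-2.222, -2.22, 0.002]
force: [-2.6, -0.1, -1.3]
opening: 0.0138
grasp_force: 29.9
```

Emit:
drive_tool([
  [[0, 0, -0.0005], 0, 0.005],
  [[0, 0, -0.0005], 0, 0.005],
  [[0, 0, -0.0005], 0, 0.005],
  [[0, 0, -0.0005], 0, 0.005],
  [[0, 0, 0], 0, 0.005],
])

```text
time: 5.35
ee_pos: [0.4799, 0.0226, 0.1559]
tool_rot: [-2.223, -2.22, 0.0]
force: [-4.2, -0.8, 3.5]
opening: 0.0137
grasp_force: 29.9
```

Emit:
drive_tool([
  [[0, 0, -0.001], 0, 0.005],
  [[0, 0, -0.001], 0, 0.005],
  [[0, 0, -0.001], 0, 0.005],
  [[0, 0, -0.001], 0, 0.005],
  [[0, 0, -0.001], 0, 0.005],
])

```text
time: 5.77
ee_pos: [0.4799, 0.0225, 0.1512]
tool_rot: [2.223, 2.22, -0.0]
force: [-3.7, -1.5, 9.2]
opening: 0.0137
grasp_force: 30.0
```

Emit:
drive_tool([
  [[0, 0, -0.0006], 0, 0.005],
  [[0, 0, -0.0006], 0, 0.005],
  [[0, 0, -0.0006], 0, 0.005],
  [[0, 0, -0.0006], 0, 0.005],
  [[0, 0, -0.0006], 0, 0.005],
])

```text
time: 6.18
ee_pos: [0.4799, 0.0225, 0.1482]
tool_rot: [2.223, 2.22, -0.0]
force: [-4.6, -0.7, 8.0]
opening: 0.0137
grasp_force: 30.0
```

Emit:
drive_tool([
  [[0, 0, -0.0005], 0, 0.005],
  [[0, 0, -0.0005], 0, 0.005],
  [[0, 0, -0.0005], 0, 0.005],
  [[0, 0, -0.0005], 0, 0.005],
  [[0, 0, -0.0005], 0, 0.005],
])

```text
time: 6.6
ee_pos: [0.4799, 0.0225, 0.1457]
tool_rot: [2.223, 2.22, -0.0]
force: [-4.4, -1.4, 9.4]
opening: 0.0136
grasp_force: 30.0
```

```bash
python3 - <<'E'
from h import *
S=capture('side');T=capture('top');s=state();print(s['force'],s['wrist_torque'],s['ee_pos'])
a=cv2.resize(S['pixels'][180:270,290:360],None,fx=5.5,fy=5.5,interpolation=cv2.INTER_CUBIC)
b=cv2.resize(T['pixels'][180:260,290:360],None,fx=5.5,fy=5.5,interpolation=cv2.INTER_CUBIC)
im=np.zeros((495,770,3),np.uint8);im[:495,:385]=a;im[:440,385:]=b
cv2.imwrite('pics/3.png',im)
E
```

```text
[-3.25783397 -1.05174843  6.47267904] [-0.23035012  0.95975742  0.09410156] [0.47987944 0.02258626 0.14553474]
```

View pics/3.png

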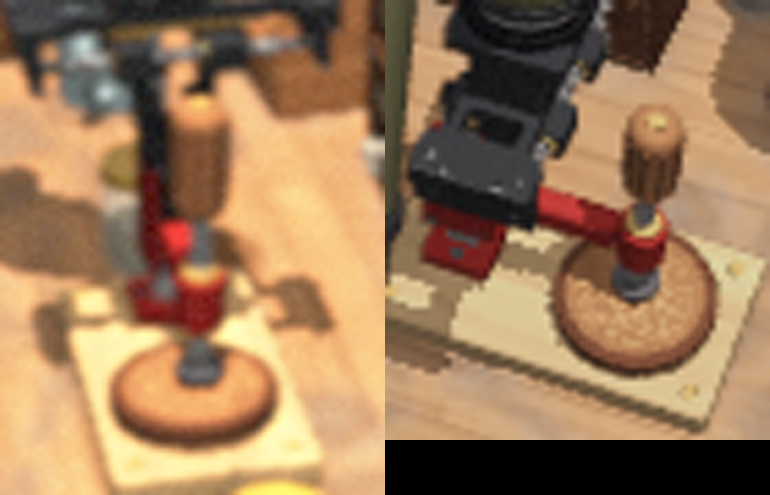

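The jaw has followed the gripper down. In the side half the foot at (200,365) is just above the trivet, and the fingers hold the tab. Continuing slowly.

Emit:
drive_tool([
  [[0, 0, -0.0004], 0, 0.005],
  [[0, 0, -0.0004], 0, 0.005],
  [[0, 0, -0.0004], 0, 0.005],
  [[0, 0, -0.0004], 0, 0.005],
  [[0, 0, -0.0004], 0, 0.005],
])

```text
time: 7.12
ee_pos: [0.4799, 0.0225, 0.1438]
tool_rot: [2.223, 2.22, -0.0]
force: [-5.1, -0.5, 8.9]
opening: 0.0137
grasp_force: 30.0
```

Emit:
drive_tool([
  [[0, 0, -0.0003], 0, 0.005],
  [[0, 0, -0.0003], 0, 0.005],
  [[0, 0, -0.0003], 0, 0.005],
  [[0, 0, -0.0003], 0, 0.005],
  [[0, 0, -0.0003], 0, 0.005],
])

```text
time: 7.53
ee_pos: [0.4799, 0.0225, 0.1423]
tool_rot: [2.223, 2.22, -0.0]
force: [-2.7, -0.8, 8.4]
opening: 0.0137
grasp_force: 30.0
```

Emit:
drive_tool([
  [[0, 0, -0.0003], 0, 0.005],
  [[0, 0, -0.0003], 0, 0.005],
  [[0, 0, -0.0003], 0, 0.005],
  [[0, 0, -0.0003], 0, 0.005],
  [[0, 0, -0.0003], 0, 0.005],
])

```text
time: 7.95
ee_pos: [0.4799, 0.0233, 0.1402]
tool_rot: [-2.221, -2.221, -0.0]
force: [-3.5, 1.6, 3.6]
opening: 0.0137
grasp_force: 29.9
```

Emit:
drive_tool([
  [[0, 0, -0.0003], 0, 0.005],
  [[0, 0, -0.0003], 0, 0.005],
  [[0, 0, -0.0003], 0, 0.005],
  [[0, 0, -0.0003], 0, 0.005],
  [[0, 0, -0.0003], 0, 0.005],
])

```text
time: 8.37
ee_pos: [0.4799, 0.0236, 0.1389]
tool_rot: [-2.221, -2.221, -0.001]
force: [-4.3, 4.0, 8.1]
opening: 0.0134
grasp_force: 30.0
```

Emit:
drive_tool([
  [[0, 0, -0.0002], 0, 0.005],
  [[0, 0, -0.0002], 0, 0.005],
  [[0, 0, -0.0002], 0, 0.005],
  [[0, 0, 0], 0, 0.005],
  [[0, 0, 0], 0, 0.005],
])

```text
time: 8.78
ee_pos: [0.4799, 0.024, 0.1385]
tool_rot: [-2.22, -2.221, -0.001]
force: [-4.8, 3.7, 8.4]
opening: 0.0139
grasp_force: 30.0
```

```bash
python3 - <<'E'
from h import *
S=capture('side');T=capture('top');s=state();print(s['force'],s['wrist_torque'],s['ee_pos'])
a=cv2.resize(S['pixels'][180:270,290:360],None,fx=5.5,fy=5.5,interpolation=cv2.INTER_CUBIC)
b=cv2.resize(T['pixels'][180:260,290:360],None,fx=5.5,fy=5.5,interpolation=cv2.INTER_CUBIC)
im=np.zeros((495,770,3),np.uint8);im[:495,:385]=a;im[:440,385:]=b
cv2.imwrite('pics/4.png',im)
E
```

```text
[-4.17584177  4.31226598  8.59890816] [0.44615835 1.19155691 0.13098596] [0.4799478  0.02391087 0.13848584]
```

View pics/4.png

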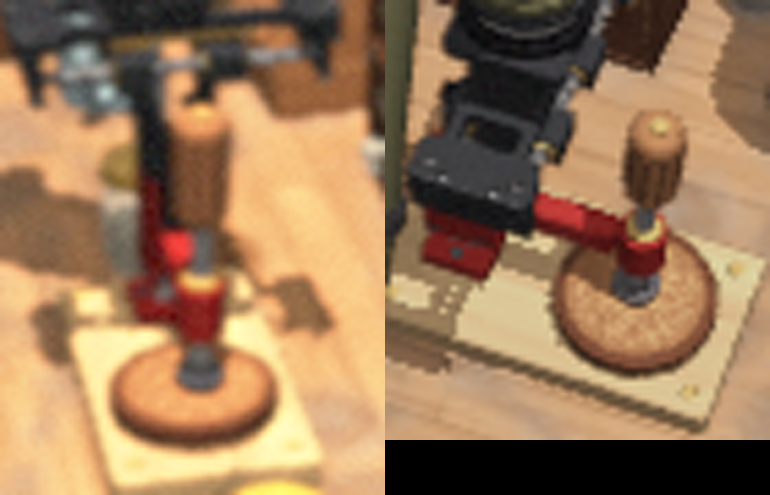

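The foot now touches the trivet (side half, about (200,375)): the tab has tilted toward the bar and the wrist moment has reversed. One more small push to confirm that it binds.

Emit:
drive_tool([
  [[0, 0, -0.0002], 0, 0.005],
  [[0, 0, -0.0002], 0, 0.005],
  [[0, 0, -0.0002], 0, 0.005],
  [[0, 0, -0.0002], 0, 0.005],
  [[0, 0, 0], 0, 0.005],
])

```text
time: 9.3
ee_pos: [0.4799, 0.0244, 0.1379]
tool_rot: [-2.219, -2.222, -0.002]
force: [-4.6, 4.1, 10.7]
opening: 0.014
grasp_force: 30.0
```

```bash
python3 - <<'E'
from h import *
s=state();print(s['force'],s['wrist_torque'],s['ee_pos'])
E
```

```text
[-4.57192508  4.09745312 10.66761149] [0.65446268 1.27983758 0.16625313] [0.47993595 0.02438093 0.13787122]
```

Emit:
drive_tool([
  [[0, 0, -0.0002], 0, 0.005],
  [[0, 0, -0.0002], 0, 0.005],
  [[0, 0, -0.0002], 0, 0.005],
  [[0, 0, -0.0002], 0, 0.005],
  [[0, 0, 0], 0, 0.005],
])

```text
time: 9.72
ee_pos: [0.48, 0.0249, 0.1373]
tool_rot: [-2.219, -2.222, -0.003]
force: [-5.0, 5.4, 13.5]
opening: 0.0136
grasp_force: 30.0
```

```bash
python3 - <<'E'
from h import *
s=state();print(s['force'],s['wrist_torque'],s['ee_pos'])
E
```

```text
[-5.02262125  5.39945931 13.47894693] [0.85570442 1.40406866 0.12823141] [0.47996941 0.02486468 0.1372659 ]
```

Emit:
drive_tool([
  [[0, 0, 0], 0, 0.03],
  [[0, 0, 0], 0, 0.06],
  [[0, 0, 0], 0, 0.06],
  [[0, 0, 0.005], 0, 0.06],
  [[0, 0, 0.03], 0, 0.06],
])

```text
time: 10.13
ee_pos: [0.4784, 0.0223, 0.169]
tool_rot: [-2.22, -2.217, 0.009]
force: [-1.0, 0.4, 1.5]
opening: 0.0447
grasp_force: 0.0
```

Emit:
drive_tool([
  [[0, 0, 0.04], 0.1, 0.07],
  [[0, 0, 0.04], 0.12, 0.07],
  [[0, -0.02, 0.03], 0.12, 0.07],
  [[0, -0.03, 0.01], 0.12, 0.07],
  [[0, -0.024, 0], 0.12, 0.07],
])

```text
time: 10.55
ee_pos: [0.4825, -0.0531, 0.2952]
tool_rot: [1.483, 2.76, 0.004]
force: [-0.1, -0.4, -0.6]
opening: 0.07
grasp_force: 0.0
```

Emit:
drive_tool([
  [[0, 0, 0], 0.12, 0.07],
  [[0, 0, 0], 0.12, 0.07],
  [[0, 0, 0], 0.12, 0.07],
  [[0, 0, 0], 0.12, 0.07],
  [[0, 0, 0], 0.12, 0.07],
])

```text
time: 10.97
ee_pos: [0.4804, -0.0519, 0.2918]
tool_rot: [0.604, 3.082, -0.0]
force: [-0.6, 0.0, -0.1]
opening: 0.0701
grasp_force: 0.0
```

```bash
python3 - <<'E'
from h import *
S=capture('side');T=capture('top');s=state();print(s['force'],s['ee_pos'],s['qpos'])
for n in('side','top'):
  for t in('tab_top','handle','foot'):print(n,t,[(np.round(m['pixel'],1).tolist(),round(m['conf'],2)) for m in mark_of(n,t)][:2])
h=(.4794,-.0495,.212);print(proj(S,h),proj(T,h),proj(S,(.48,.0265,.163)),proj(T,(.48,.0265,.163)))
a=cv2.resize(S['pixels'][160:260,280:380],None,fx=4,fy=4,interpolation=cv2.INTER_CUBIC)
b=cv2.resize(T['pixels'][160:260,280:380],None,fx=4,fy=4,interpolation=cv2.INTER_CUBIC)
cv2.imwrite('pics/5.png',np.hstack([a,b]))
E
```

```text
[ 0.27366337 -0.00231902 -0.01118866] [ 0.48034799 -0.05188026  0.29174079] [ 0.18326245  0.43672232 -0.25359879  1.90869901  0.14648771  0.81313012
  1.02982812]
side tab_top [([321.0, 205.7], 0.6)]
side handle [([328.5, 200.1], 0.78)]
side foot [([324.3, 249.6], 0.38)]
top tab_top [([315.1, 204.6], 0.78)]
top handle [([340.6, 204.1], 0.56)]
top foot [([339.7, 233.8], 0.58)]
[324.42977429 200.08819176] [337.92223306 202.91119305] [320.03477832 203.57812211] [314.11483482 204.32289048]
```

View pics/5.png

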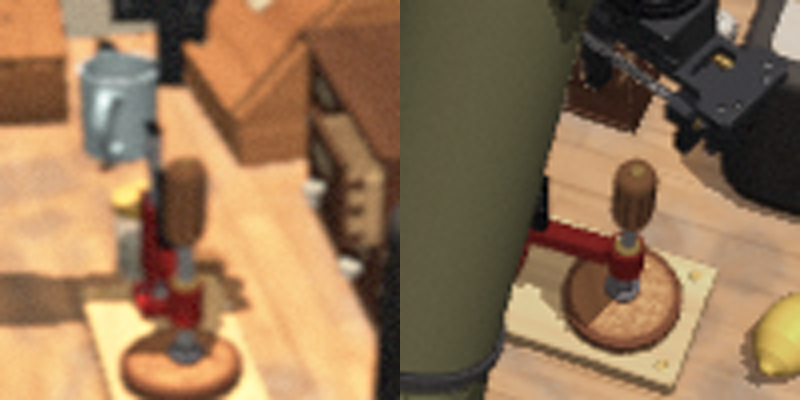

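The handle stands alone under the gripper, with its top at about (325.9,200.9) in the side picture and (338.3,202.1) in the top one, so near (0.481,-0.050,0.212). The foot stands on the trivet. Lowering over the handle.

Emit:
drive_tool([
  [[0, 0.002, -0.03], 0, 0.07],
  [[0, 0, -0.03], 0, 0.07],
  [[0, 0, -0.03], 0, 0.07],
  [[0, 0, -0.02], 0, 0.07],
  [[0, 0, -0.004], 0, 0.06],
])

```text
time: 11.78
ee_pos: [0.4782, -0.0491, 0.1748]
tool_rot: [-0.611, -3.076, 0.002]
force: [0.9, -0.5, -0.2]
opening: 0.0653
grasp_force: 0.0
```

Emit:
drive_tool([
  [[0, 0, 0], 0, 0.05],
  [[0, 0, 0], 0, 0.045],
  [[0, 0, 0], 0, 0.042],
  [[0, 0, 0], 0, 0.04],
  [[0, 0, 0], 0, 0.038],
])

```text
time: 12.2
ee_pos: [0.4808, -0.0493, 0.1786]
tool_rot: [0.612, 3.079, 0.001]
force: [0.1, -0.4, -0.4]
opening: 0.0384
grasp_force: 0.0
```

Emit:
drive_tool([
  [[0, 0, 0], 0, 0.037],
  [[0, 0, 0], 0, 0.036],
  [[0, 0, 0], 0, 0.035],
  [[0, 0, 0], 0, 0.0345],
  [[0, 0, 0], 0, 0.034],
])

```text
time: 12.62
ee_pos: [0.4801, -0.0493, 0.1775]
tool_rot: [-0.611, -3.081, -0.0]
force: [0.3, 0.4, 0.8]
opening: 0.034
grasp_force: 0.0
```

Emit:
drive_tool([
  [[0, 0, 0], 0, 0.032],
  [[0, 0, 0], 0, 0.03],
  [[0, 0, 0], 0, 0.025],
  [[0, 0, 0], 0, 0.02],
  [[0, 0, 0], 0, 0.02],
])

```text
time: 13.03
ee_pos: [0.48, -0.0495, 0.1775]
tool_rot: [-0.612, -3.081, 0.0]
force: [0.1, -1.3, 0.8]
opening: 0.0308
grasp_force: 29.9
```

```bash
cat > st.py <<'E'
from h import *
s=state();T=s['wrist_torque'];print(round(s['time'],2),'F',np.round(s['force'],2),'T',np.round(T,3),'ee',np.round(s['ee_pos'],4),'j7',round(s['qpos'][6],3),'open',s['opening'])
# tool yaw
y=R.from_rotvec(s['tool_rot']).as_matrix()[:,1];print('yaw',np.arctan2(y[1],y[0]))
E
python3 st.py
```

```text
13.03 F [ 0.14 -1.33  0.82] T [-0.309  0.046  0.04 ] ee [ 0.48   -0.0495  0.1775] j7 0.947 open 0.030849859323577207
yaw 1.1787489961638427
```

Emit:
drive_tool([
  [[0, 0, 0], -0.08, 0.02],
  [[0, 0, 0], -0.08, 0.02],
  [[0, 0, 0], -0.08, 0.02],
  [[0, 0, 0], -0.08, 0.02],
  [[0, 0, 0], -0.08, 0.02],
])

```text
time: 13.45
ee_pos: [0.4795, -0.0491, 0.1772]
tool_rot: [-1.215, -2.896, 0.001]
force: [-0.0, -1.6, -1.7]
opening: 0.0313
grasp_force: 29.9
```

```bash
python3 st.py
```

```text
13.45 F [-0.04 -1.6  -1.7 ] T [-0.223  0.234  0.306] ee [ 0.4795 -0.0491  0.1772] j7 0.682 open 0.031309233840745514
yaw 0.7764712231172112
```

Emit:
drive_tool([
  [[0, 0, 0], -0.08, 0.02],
  [[0, 0, 0], -0.08, 0.02],
  [[0, 0, 0], -0.08, 0.02],
  [[0, 0, 0], -0.08, 0.02],
  [[0, 0, 0], -0.08, 0.02],
])

```text
time: 13.87
ee_pos: [0.4791, -0.0487, 0.1768]
tool_rot: [-1.765, -2.597, 0.002]
force: [-0.2, -0.4, -5.4]
opening: 0.031
grasp_force: 29.9
```

```bash
python3 st.py
```

```text
13.87 F [-0.22 -0.37 -5.4 ] T [-0.181  0.286  0.262] ee [ 0.4791 -0.0487  0.1768] j7 0.425 open 0.03097380135244214
yaw 0.37704717540970434
```

Emit:
drive_tool([
  [[0, 0, -0.0003], -0.08, 0.02],
  [[0, 0, -0.0003], -0.08, 0.02],
  [[0, 0, -0.0003], -0.08, 0.02],
  [[0, 0, -0.0003], -0.08, 0.02],
  [[0, 0, -0.0003], -0.08, 0.02],
])

```text
time: 14.28
ee_pos: [0.4793, -0.0484, 0.1758]
tool_rot: [-2.245, -2.195, 0.001]
force: [-0.1, 0.6, 5.0]
opening: 0.031
grasp_force: 29.9
```

```bash
python3 st.py
```

```text
14.28 F [-0.06  0.61  5.01] T [0.067 0.788 0.309] ee [ 0.4793 -0.0484  0.1758] j7 0.171 open 0.03102754844634542
yaw -0.022692164864798338
```

Emit:
drive_tool([
  [[0, 0, 0.0], -0.08, 0.02],
  [[0, 0, 0.0], -0.08, 0.02],
  [[0, 0, 0], -0.08, 0.02],
  [[0, 0, 0], 0, 0.02],
  [[0, 0, 0], 0, 0.02],
])

```text
time: 14.7
ee_pos: [0.4793, -0.0484, 0.1757]
tool_rot: [-2.487, -1.916, 0.002]
force: [-0.3, 1.2, -0.7]
opening: 0.0314
grasp_force: 29.9
```

```bash
python3 st.py
```

```text
14.7 F [-0.33  1.2  -0.67] T [0.39  0.826 0.095] ee [ 0.4793 -0.0484  0.1757] j7 0.023 open 0.031404750748989026
yaw -0.25772699397073506
```

Emit:
drive_tool([
  [[0, 0, 0], -0.02, 0.02],
  [[0, 0, 0], -0.03, 0.02],
  [[0, 0, 0], -0.03, 0.02],
  [[0, 0, 0], -0.03, 0.02],
  [[0, 0, 0], -0.03, 0.02],
])

```text
time: 15.12
ee_pos: [0.4797, -0.0487, 0.1757]
tool_rot: [-2.62, -1.731, 0.001]
force: [0.0, 2.7, -3.6]
opening: 0.0311
grasp_force: 30.0
```

```bash
python3 st.py
```

```text
15.12 F [ 0.04  2.69 -3.59] T [0.743 0.83  0.315] ee [ 0.4797 -0.0487  0.1757] j7 -0.069 open 0.031086599700922524
yaw -0.4030006273488239
```

Emit:
drive_tool([
  [[0, 0, -0.0001], -0.03, 0.02],
  [[0, 0, -0.0001], -0.03, 0.02],
  [[0, 0, -0.0001], -0.03, 0.02],
  [[0, 0, -0.0001], -0.03, 0.02],
  [[0, 0, -0.0001], -0.03, 0.02],
])

```text
time: 15.53
ee_pos: [0.4799, -0.0489, 0.1755]
tool_rot: [-2.743, -1.53, 0.0]
force: [-1.0, 4.0, -1.5]
opening: 0.0315
grasp_force: 30.1
```

```bash
python3 st.py
```

```text
15.53 F [-1.    4.03 -1.49] T [1.063 1.024 0.346] ee [ 0.4799 -0.0489  0.1755] j7 -0.164 open 0.03150271036084683
yaw -0.5535924191092667
```

Emit:
drive_tool([
  [[0, 0, -0.0001], -0.015, 0.02],
  [[0, 0, 0], -0.015, 0.02],
  [[0, 0, 0], -0.015, 0.02],
  [[0, 0, 0], -0.015, 0.02],
  [[0, 0, 0], -0.015, 0.02],
])

```text
time: 15.95
ee_pos: [0.4801, -0.0491, 0.1755]
tool_rot: [-2.798, -1.428, -0.0]
force: [-0.2, 4.5, -1.7]
opening: 0.0313
grasp_force: 30.1
```

```bash
python3 st.py
```

```text
15.95 F [-0.22  4.5  -1.71] T [1.159 0.92  0.377] ee [ 0.4801 -0.0491  0.1755] j7 -0.211 open 0.03128187669471277
yaw -0.6272290761990765
```

Emit:
drive_tool([
  [[0, 0, -0.0001], -0.015, 0.02],
  [[0, 0, 0], -0.015, 0.02],
  [[0, 0, 0], -0.015, 0.02],
  [[0, 0, 0], -0.015, 0.02],
  [[0, 0, 0], -0.015, 0.02],
])

```text
time: 16.37
ee_pos: [0.4802, -0.0492, 0.1754]
tool_rot: [2.85, 1.322, 0.0]
force: [-1.9, 4.9, -0.8]
opening: 0.0315
grasp_force: 30.2
```

```bash
python3 st.py; for i in 1 2 3 4; do python3 -c "
from h import *
capture('top');s=state();print(np.round(s['wrist_torque'],3),np.round(s['force'],2))"; done
```

```text
16.37 F [-1.86  4.9  -0.79] T [1.302 0.894 0.37 ] ee [ 0.4802 -0.0492  0.1754] j7 -0.259 open 0.03149381931839936
yaw -0.7023194634823031
[1.337 0.921 0.369] [-1.89  3.75 -1.23]
[1.311 0.975 0.36 ] [-1.51  4.7   0.05]
[1.295 0.906 0.3  ] [-2.31  4.46  0.24]
[1.268 0.884 0.232] [-1.19  3.86 -0.21]
```

The torque reading suggests about 45 N, but the sink of the handle suggests less. I'll let go, read the torque bias, then grip again unloaded and measure afresh.

Emit:
drive_tool([
  [[0, 0, 0], 0, 0.036],
  [[0, 0, 0], 0, 0.04],
  [[0, 0, 0], 0, 0.04],
  [[0, 0, 0], 0, 0.04],
  [[0, 0, 0], 0, 0.04],
])

```text
time: 16.98
ee_pos: [0.4807, -0.0501, 0.1756]
tool_rot: [2.848, 1.321, 0.001]
force: [-0.4, 0.6, -0.6]
opening: 0.0397
grasp_force: 0.0
```

```bash
python3 st.py; python3 - <<'E'
from h import *
for i in range(3):
    S=capture('side');s=state();print(np.round(s['wrist_torque'],3),np.round(s['force'],2),np.round(s['ee_pos'],4))
T=capture('top')
a=cv2.resize(S['pixels'][185:270,290:360],None,fx=5.5,fy=5.5,interpolation=cv2.INTER_CUBIC)
b=cv2.resize(T['pixels'][185:270,290:360],None,fx=5.5,fy=5.5,interpolation=cv2.INTER_CUBIC)
cv2.imwrite('pics/6.png',np.hstack([a,b]))
E
```

```text
16.98 F [-0.36  0.63 -0.56] T [-0.052  0.083 -0.025] ee [ 0.4807 -0.0501  0.1756] j7 -0.258 open 0.03974139699074354
yaw -0.7021628304838998
[-0.061  0.093  0.028] [ 0.56 -0.16 -0.5 ] [ 0.4806 -0.0499  0.1755]
[-0.028  0.095  0.006] [ 0.14 -0.32  0.64] [ 0.4805 -0.0497  0.1755]
[-0.038  0.14   0.055] [-0.18 -0.9  -0.66] [ 0.4803 -0.0496  0.1754]
```

View pics/6.png

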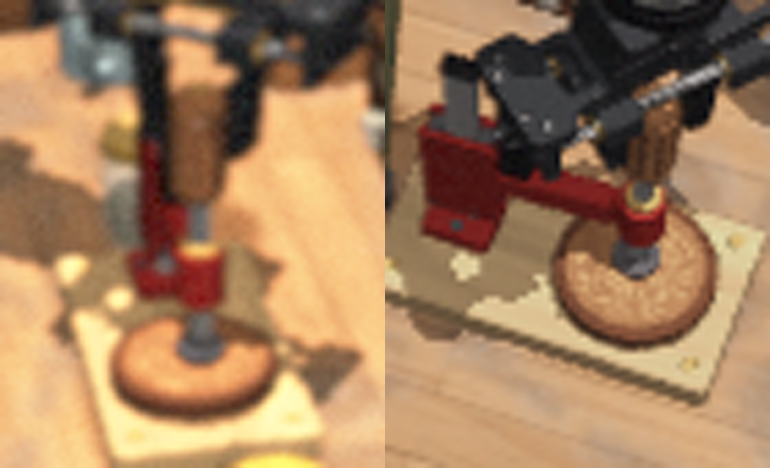

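The handle stands between the open fingers at (200,140) in the side half, and the foot and trivet are unmoved. Torque noise is about 0.03, so I'll regrip and also read the last joint's effort.

```bash
cat >> st.py <<'E'
def r():
    s=state();print('eff7',round(float(s['effort'][6]),4),'Tz',round(float(s['wrist_torque'][2]),3),'Fz',round(float(s['force'][2]),1))
r()
for _ in range(2): capture('top');r()
E
python3 st.py
```

```text
17.18 F [-0.24  0.55  0.07] T [-0.058  0.129  0.066] ee [ 0.4803 -0.0495  0.1754] j7 -0.258 open 0.03999796511573667
yaw -0.7012936023824977
eff7 -0.0008 Tz 0.066 Fz 0.1
eff7 -0.0006 Tz -0.015 Fz -0.7
eff7 -0.0004 Tz 0.028 Fz -0.2
```

Emit:
drive_tool([
  [[0, 0.001, 0], 0, 0.034],
  [[0, 0, 0], 0, 0.03],
  [[0, 0, 0], 0, 0.02],
  [[0, 0, 0], 0, 0.02],
  [[0, 0, 0], 0, 0.02],
])

```text
time: 17.7
ee_pos: [0.4805, -0.0487, 0.1754]
tool_rot: [2.849, 1.323, 0.001]
force: [0.6, -1.5, 0.1]
opening: 0.0313
grasp_force: 30.0
```

```bash
python3 st.py
```

```text
17.7 F [ 0.57 -1.51  0.1 ] T [-0.392 -0.088 -0.013] ee [ 0.4805 -0.0487  0.1754] j7 -0.26 open 0.03129280460610309
yaw -0.7013920003844291
eff7 0.0418 Tz -0.013 Fz 0.1
eff7 0.0429 Tz -0.063 Fz -0.5
eff7 0.0437 Tz -0.008 Fz -1.1
```

Emit:
drive_tool([
  [[0, 0, 0], -0.015, 0.02],
  [[0, 0, 0], -0.015, 0.02],
  [[0, 0, 0], -0.015, 0.02],
  [[0, 0, 0], -0.015, 0.02],
  [[0, 0, 0], -0.015, 0.02],
])

```text
time: 18.22
ee_pos: [0.4803, -0.0486, 0.1753]
tool_rot: [2.897, 1.214, 0.0]
force: [1.1, -3.4, -1.1]
opening: 0.0312
grasp_force: 30.0
```

```bash
python3 st.py
```

```text
18.22 F [ 1.06 -3.42 -1.07] T [-0.829 -0.188  0.342] ee [ 0.4803 -0.0486  0.1753] j7 -0.308 open 0.03116764697304013
yaw -0.7772499649029847
eff7 -0.2361 Tz 0.342 Fz -1.1
eff7 -0.336 Tz 0.317 Fz -1.0
eff7 -0.3863 Tz 0.352 Fz -1.2
```

Emit:
drive_tool([
  [[0, 0, 0], -0.012, 0.02],
  [[0, 0, 0], -0.012, 0.02],
  [[0, 0, 0], -0.012, 0.02],
  [[0, 0, 0], -0.012, 0.02],
  [[0, 0, 0], -0.012, 0.02],
])

```text
time: 18.73
ee_pos: [0.4802, -0.0485, 0.1753]
tool_rot: [2.932, 1.126, 0.0]
force: [2.1, -4.0, -2.5]
opening: 0.0314
grasp_force: 30.0
```

```bash
sed -i 's/range(2)/range(4)/' st.py; python3 st.py
```

```text
18.73 F [ 2.08 -4.01 -2.55] T [-0.957 -0.259  0.382] ee [ 0.4802 -0.0485  0.1753] j7 -0.347 open 0.03135496521555532
yaw -0.8372627193482012
eff7 -0.2683 Tz 0.382 Fz -2.5
eff7 -0.3456 Tz 0.32 Fz -1.4
eff7 -0.3826 Tz 0.285 Fz -1.9
eff7 -0.3342 Tz 0.272 Fz -2.2
eff7 -0.3181 Tz 0.307 Fz -2.5
```

Emit:
drive_tool([
  [[0, 0, -0.0002], -0.02, 0.02],
  [[0, 0, -0.0002], -0.02, 0.02],
  [[0, 0, 0], -0.02, 0.02],
  [[0, 0, 0], -0.02, 0.02],
  [[0, 0, 0], -0.02, 0.02],
])

```text
time: 19.35
ee_pos: [0.4802, -0.0484, 0.1751]
tool_rot: [2.985, 0.977, 0.001]
force: [1.8, -5.0, 0.4]
opening: 0.0313
grasp_force: 30.0
```

```bash
python3 st.py
```

```text
19.35 F [ 1.77 -4.98  0.38] T [-0.982 -0.22   0.327] ee [ 0.4802 -0.0484  0.1751] j7 -0.412 open 0.03130964230664138
yaw -0.938146185545361
eff7 -0.209 Tz 0.327 Fz 0.4
eff7 -0.3684 Tz 0.325 Fz 0.7
eff7 -0.4022 Tz 0.311 Fz 0.7
eff7 -0.3278 Tz 0.274 Fz 0.7
eff7 -0.3094 Tz 0.301 Fz 1.7
```

Emit:
drive_tool([
  [[0, 0, -0.0001], -0.03, 0.02],
  [[0, 0, -0.0001], -0.03, 0.02],
  [[0, 0, -0.0001], -0.03, 0.02],
  [[0, 0, 0], -0.03, 0.02],
  [[0, 0, 0], -0.03, 0.02],
])

```text
time: 19.97
ee_pos: [0.4803, -0.0484, 0.1748]
tool_rot: [3.051, 0.749, 0.001]
force: [1.2, -5.3, 1.0]
opening: 0.0313
grasp_force: 30.0
```

```bash
python3 st.py
```

```text
19.97 F [ 1.23 -5.3   0.97] T [-1.021 -0.159  0.409] ee [ 0.4803 -0.0484  0.1748] j7 -0.51 open 0.031250463511163486
yaw -1.0892602898302162
eff7 -0.1379 Tz 0.409 Fz 1.0
eff7 -0.3845 Tz 0.343 Fz 0.9
eff7 -0.4392 Tz 0.288 Fz 1.3
eff7 -0.3259 Tz 0.304 Fz 1.0
eff7 -0.298 Tz 0.292 Fz 1.2
```

Torque and sink now agree at about 43 N. I'll turn a touch more, then let go and withdraw.

Emit:
drive_tool([
  [[0, 0, -0.0001], -0.03, 0.02],
  [[0, 0, 0], -0.025, 0.02],
  [[0, 0, 0], 0, 0.02],
  [[0, 0, 0], 0, 0.02],
  [[0, 0, 0], 0, 0.02],
])

```text
time: 20.58
ee_pos: [0.4803, -0.0485, 0.1747]
tool_rot: [3.07, 0.667, 0.001]
force: [2.7, -3.7, 1.0]
opening: 0.0315
grasp_force: 30.0
```

```bash
python3 st.py
```

```text
20.58 F [ 2.74 -3.66  0.97] T [-1.005 -0.186  0.252] ee [ 0.4803 -0.0485  0.1747] j7 -0.545 open 0.0314559066520279
yaw -1.1430527678206743
eff7 -0.3062 Tz 0.252 Fz 1.0
eff7 -0.3061 Tz 0.325 Fz 1.2
eff7 -0.3062 Tz 0.236 Fz 0.4
eff7 -0.3064 Tz 0.324 Fz 1.5
eff7 -0.3065 Tz 0.321 Fz 0.8
```

Emit:
drive_tool([
  [[0, 0, 0], 0, 0.035],
  [[0, 0, 0], 0, 0.05],
  [[0, 0, 0], 0, 0.06],
  [[0, 0, 0.005], 0, 0.06],
  [[0, 0, 0.03], 0, 0.06],
])

```text
time: 21.2
ee_pos: [0.477, -0.0466, 0.207]
tool_rot: [-3.065, -0.67, 0.014]
force: [0.4, -0.2, 0.8]
opening: 0.059
grasp_force: 0.0
```

Emit:
drive_tool([
  [[0, 0, 0.03], 0, 0.06],
  [[0, 0, 0.035], 0, 0.06],
  [[0, 0, 0.03], 0, 0.06],
  [[0, 0.01, 0.01], 0, 0.06],
  [[0, 0, 0], 0, 0.06],
])

```text
time: 21.62
ee_pos: [0.4812, -0.0365, 0.3169]
tool_rot: [-3.067, -0.673, -0.007]
force: [-0.6, -0.1, -0.2]
opening: 0.0601
grasp_force: 0.0
```

```bash
python3 - <<'E'
from h import *
S=capture('side');T=capture('top');print(state()['ee_pos'],state()['force'])
a=cv2.resize(S['pixels'][180:300,280:380],None,fx=4,fy=4,interpolation=cv2.INTER_CUBIC)
b=cv2.resize(T['pixels'][180:300,280:380],None,fx=4,fy=4,interpolation=cv2.INTER_CUBIC)
cv2.imwrite('pics/7.png',np.hstack([a,b]))
E
```

```text
[ 0.47944878 -0.03734177  0.31418924] [-0.60800337 -0.66587135 -0.73328601]
```

View pics/7.png

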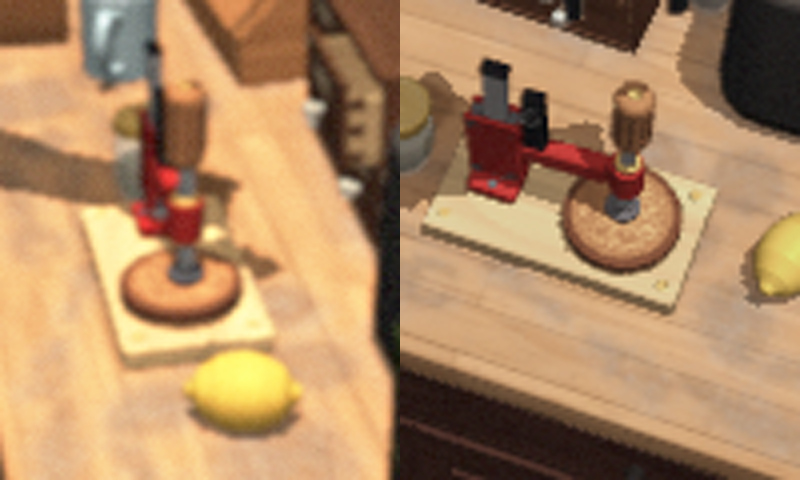

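The foot is on the trivet (side half, about (185,270)), the jaw is bound, the lemon, jar and mug are where they were, and the gripper is clear. Handing in.

```bash
python3 -c "
from plant import *
print(finish_job())"
```

```text
the job is handed in; nothing more can be done
None
```

I slid the jaw down by its tab until the foot stood on the trivet and the jaw bound, then turned the handle about 2.3 rad clockwise to an estimated 45 N (give or take about 5 N, judged from turning torque and handle sink); the trivet, lemon, jar and mug looked undisturbed, and I handed the job in at about 22 s.

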